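Slide two bottles into their rack lane, tall one at the back, and shut the gate

TASK

Put the two loose bottles away in the empty lane of the bottle rack: slide the tall one all the way to the back first, then the small one in front of it, keeping both standing all the time. Then swing the lane's gate fully shut behind them and leave what is stored in the other lane where it stands.

Things in the scene. Friction and masses are not known exactly. Their poses are not given: they have to be found in the camera images.
- rack: Grey sheet-steel rack, fixed to the bench at its right end: two lanes side by side, no floor (things slide on the bench, z=0). Empty lane: nearer the robot; the other one is loaded, its gate shut. Origin: bench level, middle of the empty lane's mouth; +x runs along the lane to its back, to the robot's right; +y points to the loaded lane (centre line y=69 mm). Walls 45 mm high, 3 mm thick.
- lane_back (a point): Middle of the empty lane's back wall, at bench level: x=112, y=0 mm in the rack's frame. The lane is 66 mm wide inside (y=-33 to 33 mm) and 112 mm deep; its mouth is 64 mm wide, between an 8 mm round post (x=0, y=-37 mm) and the gate's hinge. From x=74 mm to the back a 5 mm rod stands over the walls and back as a guard rail, 105 mm above the bench.
- tall_bottle: Tall white bottle with blue cap, loose before the empty lane's mouth: 56 mm diameter up to 136 mm, then a 24 mm cap, 150 mm high, 0.18 to 0.35 kg. Origin: centre of its underside, z up. Friction on the bench about 0.6: it tips if pushed higher than about 40 mm. Against the back wall its centre is at x=84 mm in the rack's frame. Its twin is stored in the other lane.
- small_bottle: Small amber bottle with white cap, loose on the bench further from the rack: 42 mm diameter at the foot, 95 mm high, 0.1 to 0.21 kg. Origin: centre of its underside, z up. Friction about 0.6: it tips if pushed higher than about 30 mm. Touching the tall bottle at the back its centre is at about x=35 mm in the rack's frame; the shut gate leaves it some 16 mm of play.
- gate (a joint): Gate of the empty lane (rad): flat steel bar 3 mm thick, 23 to 47 mm above the bench, on an upright hinge at the mouth's side next to the loaded lane. 0 = shut across the mouth, against a stop; grows as it swings outward, 1.57 = straight out along the rack's -x, 1.95 = stop. Starts at 1.6 to 1.9 and stays where it is left (0.02 N m friction). Push it shut on its outer face.
- gate_hinge (a point): The gate's upright hinge axis, 35 mm above the bench (mid height of the bar), at x=-3.5, y=+35 mm in the rack's frame; pin 56 mm high. It does not move.
- gate_tab (a point): Middle of the thumb tab at the gate's free end, 73 mm from the hinge axis, 35 mm above the bench; the bar's end is bent outward 14 mm there. Gate shut: x=-10, y=-37 mm in the rack's frame.
- stored_bottle: White bottle with blue cap, 56 mm in diameter, 150 mm high, stored at the back of the rack's other lane. Origin: centre of its underside. Leave it alone.
- stored_reel: Solder reel lying flat, 49 mm in diameter, 26 mm high, stored in front of that bottle in the other lane. Origin: centre of its underside. Leave it alone.

How it is judged:
By the outcome, as a careful person would: the job done as asked, in the order asked, and still so for the second after the job is handed in, with the robot touching nothing.
It also fails if it takes over 72 s, if anything falls off the work surface, if the arm or the gripper's body presses on something with over 40 N, if the wrist force passes 120 N, or if a joint passes its speed limit or range.

ROBOT

A 7-joint arm with a two-finger parallel gripper is mounted at the origin on a cart in front of the work surface, level with it; the furniture and walls round the work are solid. World frame = base frame: x ahead of the robot, y to its left, z up, the work surface at z = 0. Lengths are in m, angles in rad, forces in N, time in s.
With the tool pointing down it reaches from about 0.425 to 0.825 m from the base axis. Payload 3.6 kg.
Tool frame: the origin (TCP) lies where the fingers leave the gripper's body, on its centre line; the fingertips stand 84 mm ahead of it and the grasp point (between the pads) lies 65 mm ahead of it; z points along the fingers, y is the line along which they close (so a half turn about z gives the same grasp; the last joint's range is limited). The gripper opens to 93 mm and grips with 3 to 60 N. Pads are 15 mm wide; open, the fingers measure 128 mm over their backs; the gripper's body (75 mm by 188 mm) begins 65 mm behind the grasp point.
Start: joints at [-1.313, 0.615, -0.013, 1.423, 0.008, 1.103, -0.04], TCP at [0.182, 0.624, 0.303] pointing down, gripper open.
Joint ranges: [-3.12, 3.12], [-0.3, 2.06], [-1.34, 1.32], [0.26, 2.42], [-1.36, 4.5], [0.01, 1.98], [-2.84, 2.84]. Speed limits (rad/s): [2.79, 2.79, 3.14, 3.14, 3.14, 3.14, 3.14].

INTERFACE

Orientations are given as a rotation vector (axis times angle).
In Python, from workcell import * gives the robot as it stands.
- The arm moves only by the tool play_rows, never from a script. Its argument "series" is a list that holds one entry, the list of rows, each a list of 6 numbers: the shift along the tool's x, y, z in units of 25 cm (1.0 is 25 cm), then the turn, a rotation vector about the tool's x, y, z in units of 0.5 rad (1.0 is 0.5 rad). A call has 1 to 5 rows; each row is the pose to reach, as a shift and turn from the pose commanded when the call began, along the tool's axes at that moment; what a row does not reach only later rows make up. A row lasts 1/12 s, in which the tool goes at most 41.7 mm and 7.16 degrees, less where a joint would pass 70% of its speed; a pose out of reach is approached as far as the arm can. A call with a number of a shift or a turn outside -1 to 1 is refused whole. A call with a gripper value outside its range is refused whole. "hand" is the opening, from -1 (shut) to 1 (fully open), set as the call begins (left out, the last holds). The fingers move at their own pace and stop on an object; the grip force is fixed at half the most. Time passes only in rows, so rows that repeat a pose let the fingers close. It gives the time, the measured TCP pose, the force, the opening and the grip force at its end, in the units of the state.
- get_state(): the state, without advancing time (a new reading comes with each control period).
- grab_frame(name): name is "scene" or "top" or "wrist"; returns the picture (384x512x3 uint8, red, green, blue); there is no depth.
- camera_params(name): a dict with "mtx" (3x3 intrinsics, pixels), "R" (3x3) and "t" (3): a world point X has camera coordinates R X + t. Camera axes: x right, y down, z forward; pixel columns grow to the right and rows downward; lengths in m; the calibration is good to about 2 mm. The wrist camera is an equidistant fisheye: a pixel r from the principal point sees the ray r / f radians off the axis. A picture is of the moment at which its call begins: read the wrist's pose just before it. camera_params takes no time and is no camera call; for the wrist camera it gives the pose at the moment of the call.
- finish_job(): hands the job in; it is judged then, once.
The state is a dict: "t": time; "joints": joint angles; "dq": joint speeds; "effort": joint torques, N m; "position": TCP position; "eef_rot": TCP orientation; "contact_force": force on the tool from outside, world axes, zero at the start; "torque": the same for the moment, N m; "opening": opening from 0.0 (shut) to 1.0 (fully open); "grip_force": force on a finger pad.
Only numpy, scipy, OpenCV 4.12 (cv2) and the standard library are available. Lean on these libraries where they do the work, as an engineer would, in place of code of your own. Each camera call takes 0.05 s, during which the arm holds its last target. There are 200 camera calls.

## Working session

There is one attempt and no reset: what is moved stays moved. The work goes in short steps, Python scripts to look and compute and a tool call to move; the robot and the scene stay as the last step left them, time stands still between calls to the robot, and variables do not carry over. Pictures are saved under pics/ and viewed, at most 10 in all, crops included, and the job is handed in when it is done.

Besides the shell and the picture viewer there is one more tool, called after "Call:" as name(argument=value, ...), one argument or row to a line, values as JSON. play_rows: Moves the arm, as the interface text tells. Shifts and turns lie within -1 to 1; 1 stands for 25 cm of shift or 0.5 rad of turn. Its arguments: {"type":"object","properties":{"series":{"type":"array"},"hand":{"type":"number"}},"required":["series"]}

```bash
mkdir -p pics; ls
python3 - <<'E'
from workcell import *
import cv2,numpy as np
s=get_state();print({k:np.round(v,3).tolist() for k,v in s.items()})
for n in("scene","top","wrist"):
    p=camera_params(n);print(n,np.round(p["mtx"],1).tolist(),np.round(p["R"],3).tolist(),np.round(p["t"],3).tolist())
a=grab_frame("scene");b=grab_frame("top")
cv2.imwrite("pics/s0.png",a[...,::-1]);cv2.imwrite("pics/t0.png",b[...,::-1])
E
```

```text
pics
{'t': 0.0, 'joints': [-1.314, 0.616, -0.013, 1.425, 0.008, 1.103, -0.04], 'dq': [-0.001, 0.0, 0.0, 0.002, -0.001, 0.0, 0.002], 'effort': [0.0, -45.894, 0.209, -16.574, -0.061, 0.02, 0.0], 'position': [0.182, 0.623, 0.302], 'eef_rot': [-0.444, -3.11, 0.004], 'contact_force': [0.827, 0.345, -0.459], 'torque': [0.015, -0.027, 0.025], 'grip_force': 0.0, 'opening': 1.001}
scene [[443.6, 0.0, 251.9], [0.0, 443.6, 189.9], [0.0, 0.0, 1.0]] [[0.829, -0.56, 0.011], [-0.253, -0.393, -0.884], [0.499, 0.73, -0.467]] [-0.512, 0.09, 0.817]
top [[426.2, 0.0, 256.9], [0.0, 426.2, 193.3], [0.0, 0.0, 1.0]] [[0.016, -1.0, 0.01], [-0.999, -0.016, -0.042], [0.042, -0.009, -0.999]] [-0.214, 0.492, 0.888]
wrist [[297.3, 0.0, 251.5], [0.0, 297.3, 190.9], [0.0, 0.0, 1.0]] [[0.28, 0.96, -0.002], [0.922, -0.269, 0.279], [0.268, -0.08, -0.96]] [-0.649, -0.032, 0.391]
```

View pics/s0.png

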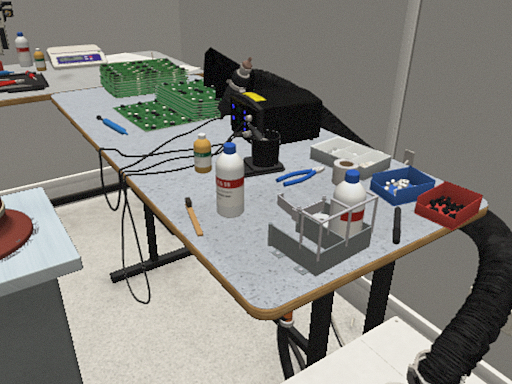

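View pics/t0.png

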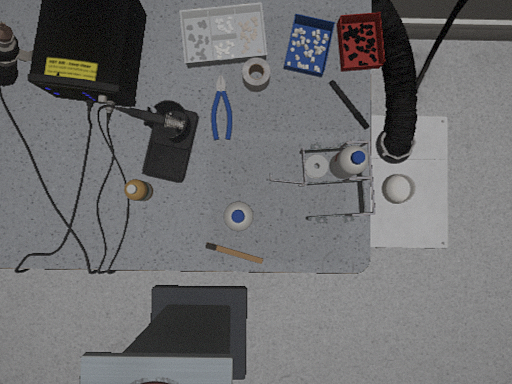

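The scene view shows the tall bottle at (230,180), the small amber one at (202,153), and the rack at (320,230). In the top view the tall bottle's cap is at (238,216), the small bottle at (137,190), the rack spans (303–372, 145–220), and the gate sticks out to (268,181). There's a screwdriver/brush at (235,253), a holder at (170,145).

```bash
cat > h.py <<'E'
from workcell import *
import cv2,numpy as np
def ray(n,uv,z,p=None):
    p=p or camera_params(n);R,t,K=map(np.array,(p["R"],p["t"],p["mtx"]))
    d=R.T@np.linalg.inv(K)@[uv[0],uv[1],1.];c=-R.T@t
    return c+d*(z-c[2])/d[2]
def blobs(im,lo,hi,amin=15):
    m=cv2.inRange(cv2.cvtColor(im,cv2.COLOR_RGB2HSV),lo,hi)
    n,l,st,c=cv2.connectedComponentsWithStats(m)
    return [(c[i].round(1).tolist(),int(st[i,4]),st[i,:4].tolist()) for i in range(1,n) if st[i,4]>=amin]
E
python3 - <<'E'
from h import *
b=cv2.imread("pics/t0.png");a=b[...,::-1].copy();s=cv2.imread("pics/s0.png")[...,::-1].copy()
print("blue",[(x,ray("top",x[0],.15).round(4)) for x in blobs(a,(105,120,60),(130,255,255))])
print("amber",[(x,ray("top",x[0],.06).round(4)) for x in blobs(a,(8,110,70),(22,255,255),40)])
print("sblue",blobs(s,(105,120,60),(130,255,255)));print("samber",blobs(s,(8,110,70),(22,255,255),40))
cv2.imwrite("pics/t0c.png",cv2.resize(b[135:230,255:385],None,fx=6,fy=6,interpolation=cv2.INTER_CUBIC))
c=np.hstack([cv2.resize(b[165:215,110:165],None,fx=7,fy=7),cv2.resize(b[190:240,212:267],None,fx=7,fy=7)])
cv2.imwrite("pics/t0d.png",c)
E
```

```text
blue [(([301.4, 15.8], 22, [295, 14, 17, 5]), array([ 0.8134, -0.2807,  0.15  ])), (([307.5, 48.8], 941, [284, 20, 49, 54]), array([ 0.7527, -0.2925,  0.15  ])), (([221.2, 114.7], 392, [212, 91, 20, 49]), array([ 0.6295, -0.1386,  0.15  ])), (([56.0, 93.1], 15, [53, 92, 7, 3]), array([0.6632, 0.1581, 0.15  ])), (([88.3, 95.8], 33, [82, 92, 14, 9]), array([0.6594, 0.1003, 0.15  ])), (([358.0, 156.7], 129, [352, 151, 13, 13]), array([ 0.5579, -0.3853,  0.15  ])), (([237.5, 215.7], 117, [232, 210, 12, 12]), array([ 0.4488, -0.1711,  0.15  ]))]
amber [(([136.5, 189.6], 246, [125, 180, 21, 20]), array([0.4965, 0.0339, 0.06  ]))]
sblue [([19.4, 33.6], 19, [17, 32, 6, 4]), ([96.1, 56.9], 40, [92, 54, 9, 6]), ([79.1, 60.4], 28, [67, 59, 24, 4]), ([233.0, 117.0], 15, [232, 115, 3, 5]), ([114.4, 124.6], 52, [103, 119, 23, 13]), ([228.9, 147.7], 123, [223, 142, 13, 12]), ([401.0, 184.9], 1439, [370, 166, 65, 40]), ([296.9, 176.4], 261, [276, 169, 40, 17]), ([352.0, 176.0], 163, [345, 170, 15, 13])]
samber [([38.2, 54.8], 61, [34, 51, 10, 8]), ([46.2, 110.7], 457, [0, 94, 100, 57]), ([201.8, 145.7], 202, [194, 139, 18, 14]), ([109.2, 160.5], 87, [101, 150, 18, 22]), ([202.7, 169.4], 74, [195, 166, 16, 7]), ([297.9, 266.7], 2979, [126, 176, 362, 146]), ([194.5, 221.2], 160, [187, 207, 16, 29])]
```

View pics/t0c.png

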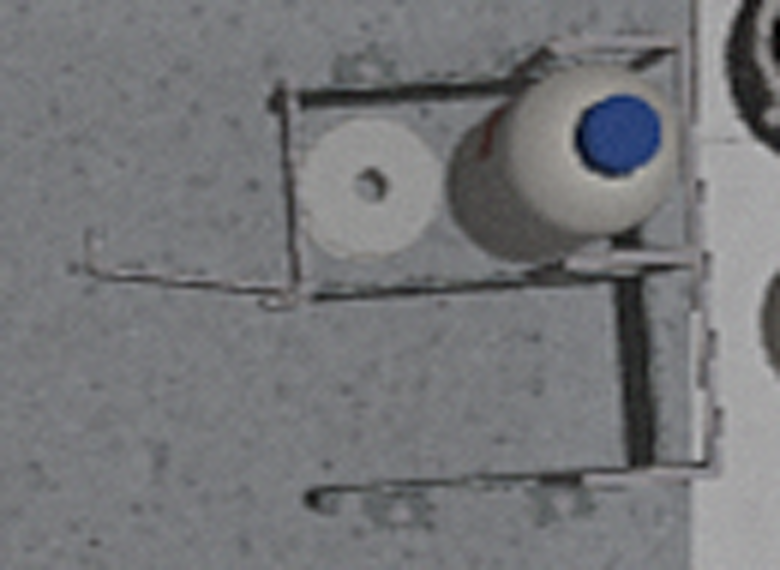

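View pics/t0d.png

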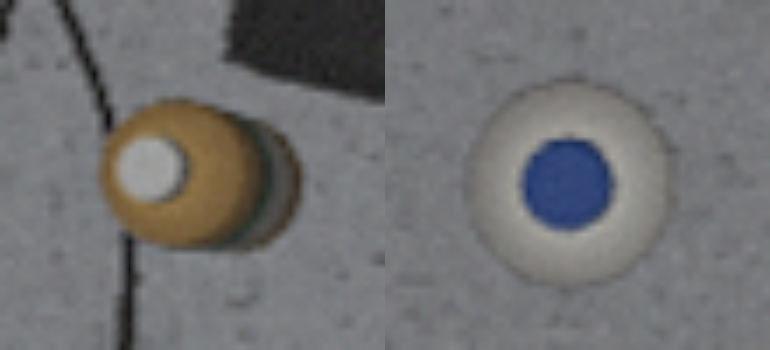

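The crop shows the rack's empty lane: post at crop (318,496), middle hinge pin (295,295), back wall about (630,280)–(645,465). The gate runs from the hinge to (90,268), so straight out. The second crop shows the tall bottle upright at the centre of its cap, and the small bottle's white cap at crop (151,168).

Run:
```python
from h import *
p=camera_params("top")
f=lambda x,y,z:ray("top",((x+.5)/6-.5+255,(y+.5)/6-.5+135),z,p)
# rack points: pixel, z, rack xy (mm)
P=[((318,492),.045,(0,-37)),((640,469),.045,(112,-34.5)),((310,296),.045,(3,34.5)),((293,296),.056,(-3.5,35)),((560,281),.045,(84,34.5)),
((616,285),.0,(112,33)),((632,467),.0,(112,-33)),((305,98),.045,(3,103.5)),((510,90),.045,(70,103.5))]
W=np.array([f(*a,z)[:2] for a,z,_ in P]);Q=np.array([q for *_,q in P])/1e3
A=W-W.mean(0);B=Q-Q.mean(0);H=B.T@A;th=np.arctan2(H[0,1]-H[1,0],H[0,0]+H[1,1])
R=np.array([[np.cos(th),-np.sin(th)],[np.sin(th),np.cos(th)]]);o=W.mean(0)-R@Q.mean(0)
print("th",th,"o",o);print(((W-o)@R*1e3).round(1).tolist())
T=lambda w:((np.array(w[:2])-o)@R*1e3).round(1)
c=ray("top",(130.9,188.5),.095);print("small",c,T(c))
t=ray("top",(237.5,215.7),.15);print("tall",t,T(t));print("twin",T(ray("top",(358,156.7),.15)))
print("tab",T(f(92,268,.047)),"reel",T(f(372,186,.026)))
s=ray("scene",(228.9,147.7),.146);print("tall by scene",s)
```

```text
th -1.4948991755160186 o [ 0.48087018 -0.30840642]
[[-1.5, -32.7], [108.0, -31.5], [0.1, 33.7], [-7.0, 33.4], [85.3, 33.7], [115.4, 33.6], [116.6, -31.5], [2.8, 101.1], [72.7, 99.7]]
small [0.49683211 0.03508431 0.095     ] [-341.3   42. ]
tall [ 0.44881552 -0.17111784  0.15      ] [-139.3  -21.6]
twin [82.5 71. ]
tab [-73.2  47.4] reel [26.6 71.6]
tall by scene [ 0.44096664 -0.18104175  0.146     ]
```

```bash
cat >> h.py <<'E'
from scipy.spatial.transform import Rotation as Ro
TH=-1.4949;O=np.array([.4809,-.3084])
def rk(x,y,z): # rack mm -> world m
    c,s=np.cos(TH),np.sin(TH);return [O[0]+(c*x-s*y)/1e3,O[1]+(s*x+c*y)/1e3,z/1e3]
def inrk(w):
    d=(np.array(w[:2])-O)*1e3;c,s=np.cos(TH),np.sin(TH);return np.round([c*d[0]+s*d[1],-s*d[0]+c*d[1]],1)
def rot(yaw,tilt=0): # tool down, tool y at azimuth yaw (deg); tilt deg about tool y
    a=np.radians(yaw);y=np.array([np.cos(a),np.sin(a),0]);z=np.array([0,0,-1.]);x=np.cross(y,z)
    return Ro.from_matrix(np.c_[x,y,z])*Ro.from_euler("y",tilt,degrees=True)
def plan(wps,start=None):
    s=get_state();p,R=(np.array(s["position"]),Ro.from_rotvec(s["eef_rot"])) if start is None else start
    print("now",np.round(s["position"],4),inrk(s["position"]),"t",s["t"],"j",np.round(s["joints"],2))
    for q,Q in wps:
        sh=R.inv().apply(np.array(q)-p)/.25;tu=(R.inv()*Q).as_rotvec()/.5
        print(np.round(sh,3).tolist()+np.round(tu,3).tolist(),"rows",round(max(np.linalg.norm(sh)*.25/.0417,np.linalg.norm(tu)*.5/.125),1));p,R=np.array(q),Q
E
python3 - <<'E'
from h import *
Y=94.35
plan([((.36,.5,.30),rot(80)),((.5,.33,.30),rot(Y)),((.5,.13,.30),rot(Y)),((.48,-.06,.30),rot(Y)),((.448,-.171,.30),rot(Y)),((.448,-.171,.197),rot(Y))])
E
```

```text
now [0.1818 0.6235 0.3017] [-951.9 -227.5] t 0.1 j [-1.31  0.62 -0.01  1.42  0.01  1.1  -0.04]
[-0.822, -0.275, 0.008, -0.005, -0.0, -0.218] rows 5.2
[-0.67, -0.572, 0.0, 0.0, 0.0, -0.501] rows 5.3
[0.061, -0.798, 0.0, 0.0, 0.0, 0.0] rows 4.8
[0.137, -0.752, 0.0, 0.0, 0.0, 0.0] rows 4.6
[0.161, -0.433, 0.0, 0.0, 0.0, 0.0] rows 2.8
[0.0, 0.0, 0.412, 0.0, 0.0, 0.0] rows 2.5
```

Call:
play_rows(
  series=[
    [[-0.82, -0.275, 0, 0, 0, -0.22], [-0.82, -0.275, 0, 0, 0, -0.22], [-0.82, -0.275, 0, 0, 0, -0.22], [-0.82, -0.275, 0, 0, 0, -0.22], [-0.82, -0.275, 0, 0, 0, -0.22]],
  ],
  hand=1,
)

```text
t: 0.52
position: [0.3543, 0.5036, 0.3023]
eef_rot: [-0.272, -3.129, 0.001]
contact_force: [0.7, -0.3, -0.3]
opening: 1.001
grip_force: 0.0
```

Call:
play_rows(
  series=[
    [[-0.67, -0.57, 0, 0, 0, -0.5], [-0.67, -0.57, 0, 0, 0, -0.5], [-0.67, -0.57, 0, 0, 0, -0.5], [-0.67, -0.57, 0, 0, 0, -0.5], [-0.67, -0.57, 0, 0, 0, -0.5]],
  ],
)

```text
t: 0.93
position: [0.4869, 0.3427, 0.3024]
eef_rot: [0.12, -3.138, 0.001]
contact_force: [0.8, 0.8, -0.5]
opening: 1.001
grip_force: 0.0
```

Call:
play_rows(
  series=[
    [[0.06, -0.8, 0, 0, 0, 0], [0.06, -0.8, 0, 0, 0, 0], [0.06, -0.8, 0, 0, 0, 0], [0.06, -0.8, 0, 0, 0, 0], [0.06, -0.8, 0, 0, 0, 0]],
  ],
)

```text
t: 1.35
position: [0.4858, 0.1404, 0.3024]
eef_rot: [0.116, -3.138, 0.003]
contact_force: [0.8, 0.1, 0.8]
opening: 1.002
grip_force: 0.0
```

Call:
play_rows(
  series=[
    [[0.14, -0.75, 0, 0, 0, 0], [0.14, -0.75, 0, 0, 0, 0], [0.14, -0.75, 0, 0, 0, 0], [0.14, -0.75, 0, 0, 0, 0], [0.14, -0.75, 0, 0, 0, 0]],
  ],
)

```text
t: 1.77
position: [0.4643, -0.0507, 0.3026]
eef_rot: [0.11, -3.138, 0.004]
contact_force: [1.1, 0.8, -0.8]
opening: 0.998
grip_force: 0.0
```

Run:
```python
from h import *
Y=94.35
plan([((.448,-.171,.30),rot(Y)),((.448,-.171,.197),rot(Y))])
```

```text
now [ 0.4643 -0.0507  0.3026] [-258.2    2.9] t 1.7667 j [ 0.08  0.33 -0.03  1.93  0.02  0.88  1.69]
[0.099, -0.475, 0.012, -0.005, -0.003, -0.012] rows 2.9
[0.0, 0.0, 0.412, 0.0, 0.0, 0.0] rows 2.5
```

Call:
play_rows(
  series=[
    [[0.1, -0.475, 0.01, 0, 0, -0.01], [0.1, -0.475, 0.01, 0, 0, -0.01], [0.1, -0.475, 0.01, 0, 0, -0.01], [0.1, -0.475, 0.01, 0, 0, -0.01], [0.1, -0.475, 0.01, 0, 0, -0.01]],
  ],
)

```text
t: 2.18
position: [0.4488, -0.1683, 0.2999]
eef_rot: [0.118, -3.138, 0.001]
contact_force: [0.1, 0.5, -0.5]
opening: 1.0
grip_force: 0.0
```

Run:
```python
from h import *
plan([((.448,-.171,.197),rot(94.35))])
a=grab_frame("wrist");cv2.imwrite("pics/w1.png",a[...,::-1])
```

```text
now [ 0.4488 -0.1683  0.2999] [-142.1  -21.4] t 2.1833 j [0.31 0.36 0.   1.9  0.   0.88 1.96]
[0.004, -0.01, 0.412, -0.001, -0.002, -0.002] rows 2.5
```

View pics/w1.png

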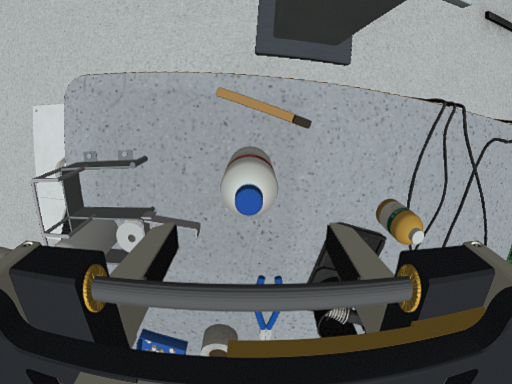

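The wrist view shows the tall bottle's cap (248,199) midway between the open fingertips (165,230) and (340,230). The lane's post is at about (143,160), the hinge near (152,212), and the gate tab at (198,230).

```bash
cat >> h.py <<'E'
def wray(uv,z,p=None):
    p=p or camera_params("wrist");R,t,K=map(np.array,(p["R"],p["t"],p["mtx"]))
    v=np.array([uv[0]-K[0,2],uv[1]-K[1,2]]);r=np.hypot(*v);a=r/K[0,0]
    d=R.T@np.r_[v/r*np.sin(a),np.cos(a)];c=-R.T@t;return c+d*(z-c[2])/d[2]
E
python3 - <<'E'
from h import *
for n,uv,z in(("cap",(248,199),.148),("post",(143,159),.045),("hinge",(152,212),.056),("tab",(198,230),.047),("reel",(129,234),.026),("backnear bench",(80,208),0),("scap",(417,237),.095)):
    w=wray(uv,z);print(n,w.round(4),inrk(w))
E
```

```text
cap [ 0.4457 -0.1686  0.148 ] [-142.1  -24.5]
post [ 0.4389 -0.2964  0.045 ] [-15.2 -40.9]
hinge [ 0.5012 -0.282   0.056 ] [-24.8  22.2]
tab [ 0.5232 -0.2258  0.047 ] [-79.2  48.5]
reel [ 0.5495 -0.3282  0.026 ] [24.9 66.9]
backnear bench [ 0.5293 -0.4228  0.    ] [117.8  39.6]
scap [0.4955 0.0363 0.095 ] [-342.6   40.7]
```

Call:
play_rows(
  series=[
    [[0.004, -0.01, 0.15, 0, 0, 0], [0.004, -0.01, 0.25, 0, 0, 0], [0.004, -0.01, 0.35, 0, 0, 0], [0.004, -0.01, 0.412, 0, 0, 0], [0.004, -0.01, 0.412, 0, 0, 0]],
  ],
)

```text
t: 2.65
position: [0.4478, -0.1653, 0.1944]
eef_rot: [0.134, -3.132, -0.006]
contact_force: [-0.6, 0.1, -0.0]
opening: 1.003
grip_force: 0.0
```

Call:
play_rows(
  series=[
    [[0, 0, 0, 0, 0, 0], [0, 0, 0, 0, 0, 0], [0, 0, 0, 0, 0, 0], [0, 0, 0, 0, 0, 0], [0, 0, 0, 0, 0, 0]],
  ],
  hand=-1,
)

```text
t: 3.07
position: [0.4494, -0.1684, 0.1982]
eef_rot: [-0.128, 3.137, -0.001]
contact_force: [-0.5, -0.6, -0.5]
opening: 0.692
grip_force: 0.0
```

Call:
play_rows(
  series=[
    [[0, 0, 0, 0, 0, 0], [0, 0, 0, 0, 0, 0], [0, 0, 0, 0, 0, 0], [0, 0, 0, 0, 0, 0], [0, 0, 0, 0, 0, 0]],
  ],
)

```text
t: 3.48
position: [0.4491, -0.1686, 0.1976]
eef_rot: [-0.127, 3.139, -0.001]
contact_force: [0.1, -0.0, 3.2]
opening: 0.533
grip_force: 29.9
```

Call:
play_rows(
  series=[
    [[0, 0, -0.004, 0, 0, 0], [0, 0, -0.008, 0, 0, 0], [0, 0, -0.012, 0, 0, 0], [0, 0, -0.016, 0, 0, 0], [0, 0, -0.02, 0, 0, 0]],
  ],
)

```text
t: 3.9
position: [0.4488, -0.1682, 0.2021]
eef_rot: [0.128, -3.138, -0.0]
contact_force: [0.6, 0.8, -1.9]
opening: 0.539
grip_force: 29.6
```

Call:
play_rows(
  series=[
    [[0, 0, 0, 0, 0, 0], [0, 0, 0, 0, 0, 0], [0, 0, 0, 0, 0, 0], [0, 0, 0, 0, 0, 0], [0, 0, 0, 0, 0, 0]],
  ],
)

```text
t: 4.32
position: [0.4489, -0.1684, 0.2022]
eef_rot: [0.128, -3.139, 0.0]
contact_force: [0.5, 0.1, -2.3]
opening: 0.538
grip_force: 29.6
```

Run:
```python
from h import *
s=get_state();print(s["torque"],s["contact_force"],s["opening"])
plan([(rk(-70,0,203),rot(94.35)),(rk(-20,0,203),rot(94.35))])
a=grab_frame("top");b=grab_frame("scene");w=grab_frame("wrist")
print([x for x in blobs(a,(105,120,60),(130,255,255)) if x[0][1]>130])
cv2.imwrite("pics/v2.png",np.hstack([cv2.resize(b[100:270,180:400],None,fx=2,fy=2),cv2.resize(w[120:290,30:210],None,fx=2,fy=2)])[...,::-1])
```

```text
[ 0.0514616  -0.01057167 -0.02132017] [ 0.49832959  0.09927739 -2.25344983] 0.5378974887783071
now [ 0.4489 -0.1684  0.2022] [-142.   -21.3] t 4.3167 j [ 0.32  0.5  -0.    2.02  0.    0.62  1.96]
[-0.083, -0.289, -0.003, -0.0, -0.0, 0.011] rows 1.8
[0.0, -0.2, 0.0, 0.0, 0.0, 0.0] rows 1.2
[([358.0, 156.7], 128, [352, 151, 13, 13])]
```

View pics/v2.png

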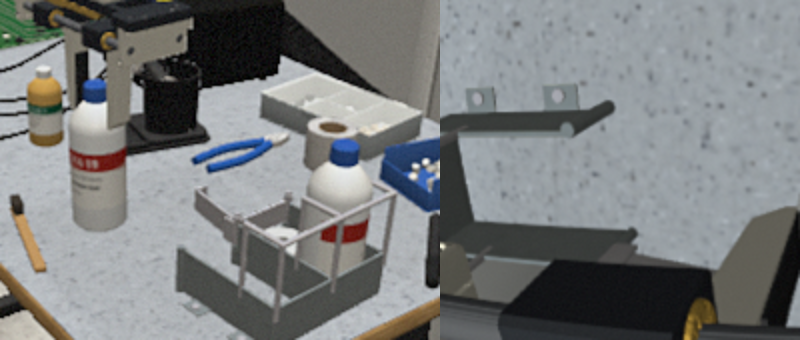

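The scene part shows the tall bottle upright between the fingers, slightly lifted, and the small one upright at left. The wrist part shows the lane's near wall, with the post's foot at crop (608,107) and lit top at (567,130), i.e. full frame (114,173) and (93.5,185). The mid-wall end is at crop (632,234), i.e. (126,237).

Run:
```python
from h import *
for n,uv,z in(("foot",(114,173),0),("top",(93.5,185),.047),("mid foot",(126,237),0)):
    w=wray(uv,z);print(n,w.round(4),inrk(w))
from h import *
p=camera_params("top")
f=lambda x,y,z:inrk(ray("top",((x+.5)/6-.5+255,(y+.5)/6-.5+135),z,p))
print(f(318,492,0),f(318,492,.045),f(310,505,.047))
```

```text
foot [ 0.445  -0.3132  0.    ] [  2.1 -36.2]
top [ 0.4452 -0.3124  0.047 ] [  1.3 -35.9]
mid foot [ 0.5177 -0.3032  0.    ] [-2.4 37.1]
[  4.3 -33.7] [ -1.5 -32.8] [ -4.7 -36.9]
```

Run:
```python
from h import *
plan([(rk(-75,2.5,203),rot(94.35)),(rk(0,2.5,203),rot(94.35)),(rk(70,2.5,203),rot(94.35))])
```

```text
now [ 0.449  -0.1684  0.2022] [-142.1  -21.2] t 4.4667 j [ 0.32  0.5  -0.    2.02  0.    0.62  1.96]
[-0.093, -0.269, -0.003, -0.0, -0.0, 0.011] rows 1.7
[0.0, -0.3, 0.0, 0.0, 0.0, 0.0] rows 1.8
[0.0, -0.28, 0.0, 0.0, 0.0, 0.0] rows 1.7
```

Call:
play_rows(
  series=[
    [[-0.012, -0.03, 0, 0, 0, 0.002], [-0.04, -0.1, 0, 0, 0, 0.005], [-0.07, -0.19, 0, 0, 0, 0.008], [-0.09, -0.25, 0, 0, 0, 0.01], [-0.095, -0.27, -0.003, 0, 0, 0.011]],
  ],
)

```text
t: 4.88
position: [0.4791, -0.2375, 0.2031]
eef_rot: [-0.113, 3.138, -0.005]
contact_force: [0.1, -0.5, -2.9]
opening: 0.535
grip_force: 29.6
```

Call:
play_rows(
  series=[
    [[0, -0.03, 0, 0, 0, 0], [0, -0.11, 0, 0, 0, 0], [0, -0.2, 0, 0, 0, 0], [0, -0.27, 0, 0, 0, 0], [0, -0.3, 0, 0, 0, 0]],
  ],
)

```text
t: 5.3
position: [0.483, -0.3111, 0.2029]
eef_rot: [0.115, -3.139, 0.003]
contact_force: [0.0, 0.3, -2.3]
opening: 0.532
grip_force: 29.6
```

Call:
play_rows(
  series=[
    [[0, 0, 0, 0, 0, 0], [0, 0, 0, 0, 0, 0], [0, 0, 0, 0, 0, 0]],
  ],
)

```text
t: 5.55
position: [0.4839, -0.3064, 0.2028]
eef_rot: [0.122, -3.139, -0.004]
contact_force: [0.8, 0.1, -3.2]
opening: 0.539
grip_force: 29.6
```

Run:
```python
from h import *
plan([(rk(40,2.5,203),rot(94.35)),(rk(80,2.5,203),rot(94.35))])
a=grab_frame("top");b=grab_frame("scene")
cv2.imwrite("pics/v3.png",np.hstack([cv2.resize(b[110:280,230:400],None,fx=3,fy=3),])[...,::-1])
```

```text
now [ 0.4839 -0.3064  0.2028] [-1.8  3.2] t 5.55 j [ 0.53  0.61 -0.01  1.77  0.01  0.76  2.17]
[0.003, -0.167, -0.001, 0.005, -0.001, 0.004] rows 1.0
[0.0, -0.16, 0.0, 0.0, 0.0, 0.0] rows 1.0
```

View pics/v3.png

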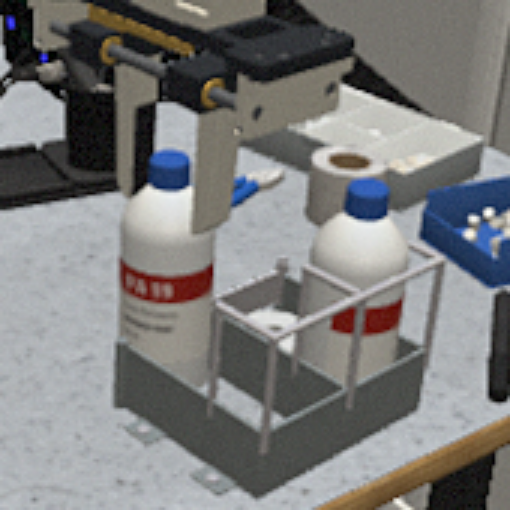

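The tall bottle stands in the mouth between post and hinge, upright, with the finger tips above the rail.

Call:
play_rows(
  series=[
    [[0, -0.03, 0, 0, 0, 0], [0, -0.08, 0, 0, 0, 0], [0, -0.14, 0, 0, 0, 0], [0, -0.19, 0, 0, 0, 0], [0, -0.22, 0, 0, 0, 0]],
  ],
)

```text
t: 6.07
position: [0.4875, -0.3665, 0.2031]
eef_rot: [0.115, -3.139, 0.004]
contact_force: [-0.3, 0.4, -2.1]
opening: 0.534
grip_force: 29.6
```

Call:
play_rows(
  series=[
    [[0, -0.015, 0, 0, 0, 0], [0, -0.03, 0, 0, 0, 0], [0, -0.045, 0, 0, 0, 0], [0, -0.06, 0, 0, 0, 0], [0, -0.07, 0, 0, 0, 0]],
  ],
)

```text
t: 6.48
position: [0.4894, -0.3808, 0.203]
eef_rot: [0.12, -3.139, -0.0]
contact_force: [-0.3, -0.4, -2.1]
opening: 0.535
grip_force: 29.6
```

Run:
```python
from h import *
print(get_state()["contact_force"],get_state()["torque"])
plan([(rk(84.5,2.5,203),rot(94.35))])
```

```text
[-0.3263867  -0.37273789 -2.08502661] [ 0.00191879  0.02121638 -0.01129827]
now [ 0.4894 -0.3808  0.203 ] [72.9  3. ] t 6.4833 j [ 0.63  0.67 -0.01  1.63  0.01  0.84  2.26]
[0.002, -0.047, 0.0, 0.0, -0.0, 0.001] rows 0.3
```

Call:
play_rows(
  series=[
    [[0, -0.01, 0, 0, 0, 0], [0, -0.02, 0, 0, 0, 0], [0, -0.03, 0, 0, 0, 0], [0, -0.036, 0, 0, 0, 0], [0, -0.036, 0, 0, 0, 0]],
  ],
)

```text
t: 6.9
position: [0.4899, -0.3902, 0.203]
eef_rot: [0.118, -3.139, 0.001]
contact_force: [-0.7, -1.2, -2.7]
opening: 0.54
grip_force: 29.6
```

Call:
play_rows(
  series=[
    [[0, -0.004, 0, 0, 0, 0], [0, -0.008, 0, 0, 0, 0], [0, -0.012, 0, 0, 0, 0], [0, -0.012, 0, 0, 0, 0]],
  ],
)

```text
t: 7.23
position: [0.4902, -0.3925, 0.203]
eef_rot: [0.119, -3.139, -0.001]
contact_force: [0.1, 0.7, -1.8]
opening: 0.538
grip_force: 29.5
```

Call:
play_rows(
  series=[
    [[0, -0.004, 0, 0, 0, 0], [0, -0.008, 0, 0, 0, 0], [0, -0.008, 0, 0, 0, 0]],
  ],
)

```text
t: 7.48
position: [0.4905, -0.3934, 0.2029]
eef_rot: [0.12, -3.139, -0.004]
contact_force: [-0.6, 3.3, 0.1]
opening: 0.537
grip_force: 29.3
```

Call:
play_rows(
  series=[
    [[0, -0.004, 0, 0, 0, 0], [0, -0.008, 0, 0, 0, 0], [0, -0.008, 0, 0, 0, 0]],
  ],
)

```text
t: 7.73
position: [0.4908, -0.3944, 0.2029]
eef_rot: [0.12, -3.139, -0.008]
contact_force: [-0.5, 5.5, 1.5]
opening: 0.538
grip_force: 29.2
```

Call:
play_rows(
  series=[
    [[0, 0.006, 0.005, 0, 0, 0], [0, 0.006, 0.01, 0, 0, 0], [0, 0.006, 0.015, 0, 0, 0], [0, 0.006, 0.02, 0, 0, 0], [0, 0.006, 0.02, 0, 0, 0]],
  ],
)

```text
t: 8.15
position: [0.4904, -0.394, 0.1977]
eef_rot: [0.12, -3.138, -0.004]
contact_force: [0.2, 5.4, 0.2]
opening: 0.539
grip_force: 29.1
```

Run:
```python
from h import *
s=get_state();print(s["contact_force"],s["torque"]);plan([])
```

```text
[0.24551408 5.43294229 0.23201788] [ 1.75736255  0.1201344  -0.02255434]
now [ 0.4904 -0.394   0.1977] [86.1  3. ] t 8.15 j [ 0.65  0.69 -0.01  1.6   0.01  0.85  2.28]
```

Call:
play_rows(
  series=[
    [[0, 0.004, 0, 0, 0, 0], [0, 0.008, 0, 0, 0, 0], [0, 0.008, 0, 0, 0, 0]],
  ],
)

```text
t: 8.4
position: [0.49, -0.3933, 0.1977]
eef_rot: [0.119, -3.139, 0.0]
contact_force: [0.5, 3.1, -1.2]
opening: 0.538
grip_force: 29.1
```

Call:
play_rows(
  series=[
    [[0, 0, 0, 0, 0, 0], [0, 0, 0, 0, 0, 0], [0, 0, 0, 0, 0, 0], [0, 0, 0, 0, 0, 0], [0, 0, 0, 0, 0, 0]],
  ],
  hand=0.5,
)

```text
t: 8.82
position: [0.4902, -0.3944, 0.1984]
eef_rot: [-0.118, 3.139, -0.003]
contact_force: [-0.0, -0.6, 0.3]
opening: 0.749
grip_force: 0.0
```

Call:
play_rows(
  series=[
    [[0, 0, -0.08, 0, 0, 0], [0, 0, -0.2, 0, 0, 0], [0, 0, -0.35, 0, 0, 0], [0, 0, -0.42, 0, 0, 0], [0, 0, -0.42, 0, 0, 0]],
  ],
)

```text
t: 9.23
position: [0.492, -0.3952, 0.3088]
eef_rot: [-0.118, 3.13, -0.013]
contact_force: [-0.2, -1.1, -0.0]
opening: 0.752
grip_force: 0.0
```

Run:
```python
from h import *
S=rk(-342,41.5,0);print(S)
Y=4.35
# grasp point aims at (x,y,h); tcp = g - 65mm*toolz ; tilt sign check
for t in (20,-20): print(t,rot(Y,t).as_matrix()[:,2])
plan([(rk(-80,10,300),rot(66)),(rk(-200,30,300),rot(38)),(rk(-342,41.5,300),rot(10)),(rk(-342,41.5,260),rot(Y))])
```

```text
[np.float64(0.49634890055992276), np.float64(0.035762144158083764), 0.0]
20 [-0.02594185  0.34103489 -0.93969262]
-20 [ 0.02594185 -0.34103489 -0.93969262]
now [ 0.492  -0.3952  0.3088] [87.3  4.5] t 9.2333 j [ 0.65  0.57 -0.01  1.48  0.01  1.07  2.28]
[-0.022, 0.67, 0.03, -0.013, 0.021, 0.988] rows 4.0
[0.158, 0.46, 0.0, 0.0, 0.0, 0.977] rows 3.9
[0.447, 0.353, 0.0, 0.0, 0.0, 0.977] rows 3.9
[0.0, 0.0, 0.16, 0.0, 0.0, 0.197] rows 1.0
```

Call:
play_rows(
  series=[
    [[-0.02, 0.2, 0.03, 0, 0, 0.3], [-0.02, 0.4, 0.03, 0, 0, 0.6], [-0.02, 0.6, 0.03, -0.01, 0.02, 0.9], [-0.02, 0.67, 0.03, -0.01, 0.02, 0.99], [-0.02, 0.67, 0.03, -0.01, 0.02, 0.99]],
  ],
  hand=1,
)

```text
t: 9.65
position: [0.4832, -0.2154, 0.2945]
eef_rot: [-0.636, -3.062, -0.019]
contact_force: [-0.2, 0.7, -0.3]
opening: 0.998
grip_force: 0.0
```

Call:
play_rows(
  series=[
    [[0.16, 0.46, 0, 0, 0, 0.98], [0.16, 0.46, 0, 0, 0, 0.98], [0.16, 0.46, 0, 0, 0, 0.98], [0.16, 0.46, 0, 0, 0, 0.98], [0.16, 0.46, 0, 0, 0, 0.98]],
  ],
)

```text
t: 10.07
position: [0.4932, -0.1014, 0.2955]
eef_rot: [-1.367, -2.815, -0.003]
contact_force: [-0.5, -2.1, -0.4]
opening: 0.999
grip_force: 0.0
```

Run:
```python
from h import *
R=rot(4.35,-20);z=R.as_matrix()[:,2];S=np.array(rk(-342,41.5,74))
A=S-.165*z;G=S-.065*z
plan([((A+[0,-.05,.07]),rot(10,-10)),(A,R),(G,R)])
```

```text
now [ 0.4932 -0.1014  0.2955] [-205.5   27.9] t 10.0667 j [ 0.01  0.41  0.22  1.85 -0.11  0.91  0.95]
[0.454, 0.351, -0.01, 0.073, -0.363, 0.983] rows 4.2
[0.243, 0.035, 0.242, 0.051, -0.349, 0.191] rows 2.1
[-0.0, -0.0, 0.4, 0.0, 0.0, 0.0] rows 2.4
```

Call:
play_rows(
  series=[
    [[0.15, 0.12, 0, 0.02, -0.12, 0.33], [0.3, 0.24, 0, 0.05, -0.24, 0.66], [0.454, 0.35, -0.01, 0.07, -0.36, 0.98], [0.454, 0.35, -0.01, 0.07, -0.36, 0.98], [0.454, 0.35, -0.01, 0.07, -0.36, 0.98]],
  ],
)

```text
t: 10.48
position: [0.4925, 0.0416, 0.2993]
eef_rot: [1.929, 2.302, -0.164]
contact_force: [1.3, 0.0, -0.1]
opening: 1.0
grip_force: 0.0
```

Call:
play_rows(
  series=[
    [[0.24, 0.035, 0.24, 0.05, -0.35, 0.19], [0.24, 0.035, 0.24, 0.05, -0.35, 0.19], [0.24, 0.035, 0.24, 0.05, -0.35, 0.19], [0.24, 0.035, 0.24, 0.05, -0.35, 0.19], [0.24, 0.035, 0.24, 0.05, -0.35, 0.19]],
  ],
)

```text
t: 10.9
position: [0.4929, 0.0863, 0.2302]
eef_rot: [1.948, 2.101, -0.344]
contact_force: [-0.3, -0.4, -0.5]
opening: 1.004
grip_force: 0.0
```

Run:
```python
from h import *
R=rot(4.35,-20);z=R.as_matrix()[:,2];S=np.array(rk(-342,41.5,74))
plan([(S-.065*z,R)])
a=grab_frame("top");b=grab_frame("wrist")
print([(x,inrk(ray("top",x[0],.144))) for x in blobs(a,(105,120,60),(130,255,255)) if x[0][1]>130])
cv2.imwrite("pics/v5.png",np.hstack([b,cv2.resize(a[135:230,280:385],None,fx=2.6,fy=4.042)])[...,::-1])
```

```text
now [0.4929 0.0863 0.2302] [-392.6   41.9] t 10.9 j [-0.71  0.56  0.5   1.93  0.12  0.78 -0.27]
[0.024, -0.001, 0.396, 0.0, 0.001, -0.001] rows 2.4
[(([358.1, 156.7], 129, [352, 151, 13, 13]), array([84.2, 71.6])), (([361.5, 195.3], 126, [356, 190, 13, 12]), array([85.5,  1.6]))]
```

View pics/v5.png

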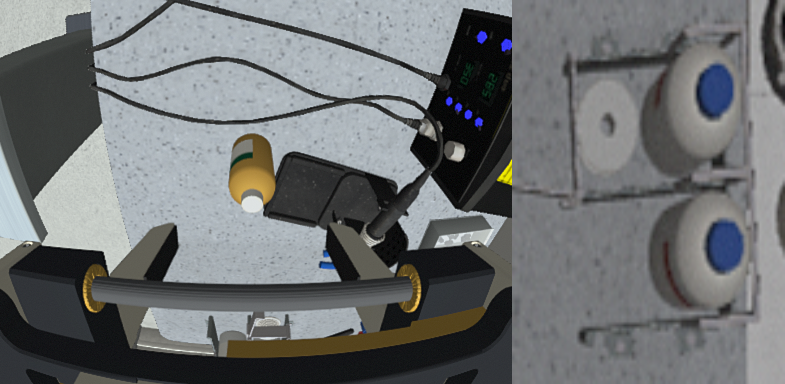

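The tall bottle stands upright at the back beside its twin (cap at rack (85.5,1.6) mm). In the wrist view the small bottle's cap (252,201) is centred between the fingertips, and the iron stand stays clear to the right.

Call:
play_rows(
  series=[
    [[0.024, 0, 0.12, 0, 0, 0], [0.024, 0, 0.22, 0, 0, 0], [0.024, 0, 0.32, 0, 0, 0], [0.024, 0, 0.385, 0, 0, 0], [0.024, 0, 0.396, 0, 0, 0]],
  ],
)

```text
t: 11.42
position: [0.4944, 0.0566, 0.135]
eef_rot: [1.955, 2.096, -0.343]
contact_force: [0.5, -0.1, 0.4]
opening: 0.999
grip_force: 0.0
```

Call:
play_rows(
  series=[
    [[0, 0, 0, 0, 0, 0], [0, 0, 0, 0, 0, 0], [0, 0, 0, 0, 0, 0], [0, 0, 0, 0, 0, 0], [0, 0, 0, 0, 0, 0]],
  ],
  hand=-1,
)

```text
t: 11.83
position: [0.4953, 0.0608, 0.1361]
eef_rot: [1.949, 2.101, -0.337]
contact_force: [0.1, 0.1, 0.6]
opening: 0.688
grip_force: 0.0
```

Call:
play_rows(
  series=[
    [[0, 0, 0, 0, 0, 0], [0, 0, 0, 0, 0, 0], [0, 0, 0, 0, 0, 0], [0, 0, 0, 0, 0, 0], [0, 0, 0, 0, 0, 0]],
  ],
)

```text
t: 12.25
position: [0.495, 0.0606, 0.1352]
eef_rot: [1.949, 2.102, -0.339]
contact_force: [-0.4, 1.0, 0.4]
opening: 0.433
grip_force: 30.0
```

Run:
```python
from h import *
s=get_state();p=np.array(s["position"]);R=rot(4.35,-20)
print("open mm",s["opening"]*93,s["grip_force"],s["contact_force"])
z=R.as_matrix()[:,2];print("grasp",p+.065*z,inrk(p+.065*z))
plan([(p+[0,0,.006],R),(p+[0,-.1,.07],R)])
```

```text
open mm 40.22809977191579 29.99921791953966 [-0.40312134  0.96275718  0.41881625]
grasp [0.49669121 0.03838348 0.07412359] [-344.6   42. ]
now [0.495  0.0606 0.1352] [-366.8   42. ] t 12.25 j [-0.62  0.71  0.46  2.02  0.09  0.53 -0.26]
[-0.008, 0.0, -0.023, 0.004, -0.004, -0.002] rows 0.1
[-0.462, -0.03, -0.104, 0.0, 0.0, 0.0] rows 2.8
```

Call:
play_rows(
  series=[
    [[-0.003, 0, -0.008, 0, 0, 0], [-0.006, 0, -0.016, 0, 0, 0], [-0.008, 0, -0.024, 0, 0, 0], [-0.011, 0, -0.032, 0, 0, 0], [-0.011, 0, -0.032, 0, 0, 0]],
  ],
)

```text
t: 12.67
position: [0.4948, 0.0606, 0.144]
eef_rot: [1.949, 2.101, -0.339]
contact_force: [0.6, -0.2, -1.6]
opening: 0.43
grip_force: 30.0
```

Run:
```python
from h import *
s=get_state();print("open",s["opening"]*93,s["contact_force"])
R=rot(4.35,-20);z=R.as_matrix()[:,2]
g=lambda x,y,h:np.array(rk(x,y,h))-.065*z
plan([(g(-150,1.5,83),R),(g(-20,1.5,83),R),(g(15,1.5,83),R),(g(28,1.5,83),R),(g(28,1.5,75),R)])
```

```text
open 39.94766119143979 [ 0.61565522 -0.20856309 -1.57933821]
now [0.4948 0.0606 0.144 ] [-366.8   41.9] t 12.6667 j [-0.62  0.7   0.47  2.01  0.09  0.55 -0.26]
[-0.732, -0.161, 0.264, 0.004, -0.004, -0.003] rows 4.8
[-0.489, -0.0, 0.178, 0.0, 0.0, 0.0] rows 3.1
[-0.132, -0.0, 0.048, 0.0, 0.0, 0.0] rows 0.8
[-0.049, -0.0, 0.018, 0.0, 0.0, 0.0] rows 0.3
[0.011, -0.0, 0.03, 0.0, 0.0, 0.0] rows 0.2
```

Call:
play_rows(
  series=[
    [[-0.03, -0.007, 0.011, 0, 0, 0], [-0.1, -0.022, 0.036, 0, 0, 0], [-0.2, -0.044, 0.072, 0, 0, 0], [-0.3, -0.066, 0.108, 0, 0, 0], [-0.4, -0.088, 0.144, 0, 0, 0]],
  ],
)

```text
t: 13.08
position: [0.4802, -0.0487, 0.1437]
eef_rot: [1.949, 2.102, -0.341]
contact_force: [0.5, -0.3, -1.5]
opening: 0.436
grip_force: 30.0
```

Call:
play_rows(
  series=[
    [[-0.1, -0.022, 0.036, 0, 0, 0], [-0.2, -0.044, 0.072, 0, 0, 0], [-0.28, -0.062, 0.101, 0, 0, 0], [-0.332, -0.073, 0.12, 0, 0, 0], [-0.332, -0.073, 0.12, 0, 0, 0]],
  ],
)

```text
t: 13.5
position: [0.4674, -0.1411, 0.1444]
eef_rot: [1.957, 2.093, -0.345]
contact_force: [-0.7, 1.1, -1.3]
opening: 0.436
grip_force: 30.0
```

Call:
play_rows(
  series=[
    [[-0.04, 0, 0.015, 0, 0, 0], [-0.13, 0, 0.047, 0, 0, 0], [-0.23, 0, 0.084, 0, 0, 0], [-0.3, 0, 0.109, 0, 0, 0], [-0.3, 0, 0.109, 0, 0, 0]],
  ],
)

```text
t: 13.92
position: [0.4747, -0.2203, 0.1444]
eef_rot: [1.954, 2.094, -0.343]
contact_force: [-0.6, -0.4, -1.4]
opening: 0.433
grip_force: 30.0
```

Run:
```python
from h import *
s=get_state();print("open",s["opening"]*93,s["contact_force"])
R=rot(4.35,-20);z=R.as_matrix()[:,2]
print("grasp",inrk(np.array(s["position"])+.065*z))
g=lambda x,y,h:np.array(rk(x,y,h))-.065*z
plan([(g(-20,1.5,83),R),(g(15,1.5,83),R),(g(28,1.5,83),R),(g(28,1.5,75),R)])
b=grab_frame("scene")
cv2.imwrite("pics/v6.png",cv2.resize(b[110:280,200:400],None,fx=3,fy=3)[...,::-1])
```

```text
open 40.30806353109401 [-0.57201329 -0.44443771 -1.37580509]
grasp [-66.1   0.5]
now [ 0.4747 -0.2203  0.1444] [-88.3   0.5] t 13.9167 j [-0.03  0.67  0.41  2.06  0.24  0.33  0.13]
[-0.173, 0.005, 0.065, 0.001, 0.003, -0.014] rows 1.1
[-0.132, -0.0, 0.048, 0.0, 0.0, 0.0] rows 0.8
[-0.049, -0.0, 0.018, 0.0, 0.0, 0.0] rows 0.3
[0.011, -0.0, 0.03, 0.0, 0.0, 0.0] rows 0.2
```

View pics/v6.png

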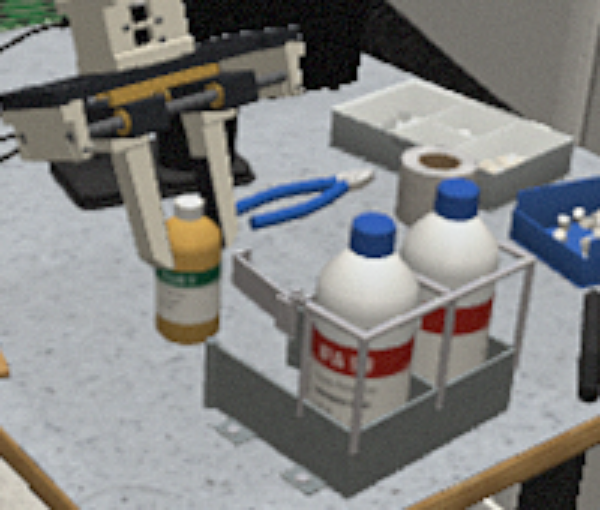

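Small bottle is held upright in front of the mouth, the tall one stands at the back, and the finger tips are above the gate bar.

Call:
play_rows(
  series=[
    [[-0.03, 0.002, 0.011, 0, 0, -0.003], [-0.08, 0.004, 0.029, 0, 0, -0.007], [-0.13, 0.005, 0.048, 0, 0, -0.012], [-0.17, 0.005, 0.063, 0, 0, -0.012], [-0.173, 0.005, 0.065, 0, 0, -0.012]],
  ],
)

```text
t: 14.38
position: [0.4801, -0.2631, 0.1432]
eef_rot: [1.944, 2.106, -0.342]
contact_force: [-0.2, -0.1, -1.6]
opening: 0.43
grip_force: 30.0
```

Call:
play_rows(
  series=[
    [[-0.03, 0, 0.011, 0, 0, 0], [-0.07, 0, 0.025, 0, 0, 0], [-0.11, 0, 0.04, 0, 0, 0], [-0.13, 0, 0.047, 0, 0, 0], [-0.13, 0, 0.047, 0, 0, 0]],
  ],
)

```text
t: 14.8
position: [0.4825, -0.2985, 0.1434]
eef_rot: [1.945, 2.104, -0.342]
contact_force: [-0.1, 0.2, -1.1]
opening: 0.433
grip_force: 30.0
```

Run:
```python
from h import *
s=get_state();print("open",s["opening"]*93,s["contact_force"])
R=rot(4.35,-20);z=R.as_matrix()[:,2]
print("grasp",inrk(np.array(s["position"])+.065*z))
g=lambda x,y,h:np.array(rk(x,y,h))-.065*z
plan([(g(28,1.5,83),R),(g(28,1.5,74),R)])
```

```text
open 40.29649930302501 [-0.07854253  0.23486302 -1.1069291 ]
grasp [12.5  2.3]
now [ 0.4825 -0.2985  0.1434] [-9.7  2.3] t 14.8 j [0.17 0.69 0.34 1.97 0.26 0.35 0.26]
[-0.059, -0.003, 0.019, 0.002, -0.001, 0.005] rows 0.4
[0.012, -0.0, 0.034, 0.0, 0.0, 0.0] rows 0.2
```

Call:
play_rows(
  series=[
    [[-0.015, 0, 0.005, 0, 0, 0], [-0.03, -0.001, 0.01, 0, 0, 0], [-0.045, -0.002, 0.015, 0, 0, 0], [-0.059, -0.003, 0.02, 0, 0, 0], [-0.059, -0.003, 0.02, 0, 0, 0]],
  ],
)

```text
t: 15.22
position: [0.4832, -0.3131, 0.1436]
eef_rot: [1.944, 2.106, -0.342]
contact_force: [-0.8, -0.2, -1.3]
opening: 0.433
grip_force: 30.0
```

Call:
play_rows(
  series=[
    [[0.003, 0, 0.008, 0, 0, 0], [0.006, 0, 0.017, 0, 0, 0], [0.009, 0, 0.025, 0, 0, 0], [0.012, 0, 0.032, 0, 0, 0], [0.012, 0, 0.032, 0, 0, 0]],
  ],
)

```text
t: 15.63
position: [0.4834, -0.312, 0.1352]
eef_rot: [1.943, 2.108, -0.342]
contact_force: [-1.7, 0.6, 1.8]
opening: 0.431
grip_force: 30.0
```

Run:
```python
from h import *
s=get_state();print("open",s["opening"]*93,s["contact_force"],s["torque"])
R=rot(4.35,-20);z=R.as_matrix()[:,2]
print("grasp",(np.array(s["position"])+.065*z),inrk(np.array(s["position"])+.065*z))
```

```text
open 40.06258525128131 [-1.73394131  0.63273804  1.80774837] [ 0.33530571  0.21851765 -0.04182122]
grasp [ 0.48513194 -0.33421174  0.07409203] [26.1  2.3]
```

Call:
play_rows(
  series=[
    [[0, 0, 0, 0, 0, 0], [0, 0, 0, 0, 0, 0], [0, 0, 0, 0, 0, 0], [0, 0, 0, 0, 0, 0], [0, 0, 0, 0, 0, 0]],
  ],
  hand=0.4,
)

```text
t: 16.05
position: [0.4834, -0.3119, 0.1348]
eef_rot: [1.943, 2.108, -0.341]
contact_force: [0.0, 0.0, 1.9]
opening: 0.689
grip_force: 0.0
```

Call:
play_rows(
  series=[
    [[0, 0, -0.06, 0, 0, 0], [0, 0, -0.15, 0, 0, 0], [0, 0, -0.28, 0, 0, 0], [0, 0, -0.4, 0, 0, 0], [0, 0, -0.44, 0, 0, 0]],
  ],
)

```text
t: 16.47
position: [0.4818, -0.2741, 0.2419]
eef_rot: [1.939, 2.105, -0.336]
contact_force: [0.2, -0.4, -1.2]
opening: 0.702
grip_force: 0.0
```

Run:
```python
from h import *
R=rot(4.35,0)
plan([(rk(-62,70,245),R),(rk(-62,70,114),R)])
a=grab_frame("top");b=grab_frame("scene")
print([(x,inrk(ray("top",x[0],.144))) for x in blobs(a,(105,120,60),(130,255,255)) if x[0][1]>130])
print("amber",[(x,inrk(ray("top",x[0],.07))) for x in blobs(a,(8,110,70),(22,255,255),40)])
cv2.imwrite("pics/v7.png",np.hstack([cv2.resize(b[130:280,260:400],None,fx=2.7,fy=2.7),cv2.resize(a[140:230,265:355],None,fx=4.2,fy=4.5)])[...,::-1])
```

```text
now [ 0.4818 -0.2741  0.2419] [-34.2   3.5] t 16.4667 j [0.12 0.52 0.34 1.92 0.26 0.58 0.28]
[0.099, 0.267, -0.048, 0.014, 0.698, 0.011] rows 2.8
[0.0, 0.0, 0.524, 0.0, 0.0, 0.0] rows 3.1
[(([357.9, 156.8], 131, [352, 151, 13, 13]), array([83.9, 71.5])), (([361.4, 195.3], 129, [355, 190, 14, 12]), array([85.3,  1.6]))]
amber [(([325.5, 198.4], 142, [319, 189, 15, 20]), array([33. ,  1.4]))]
```

View pics/v7.png

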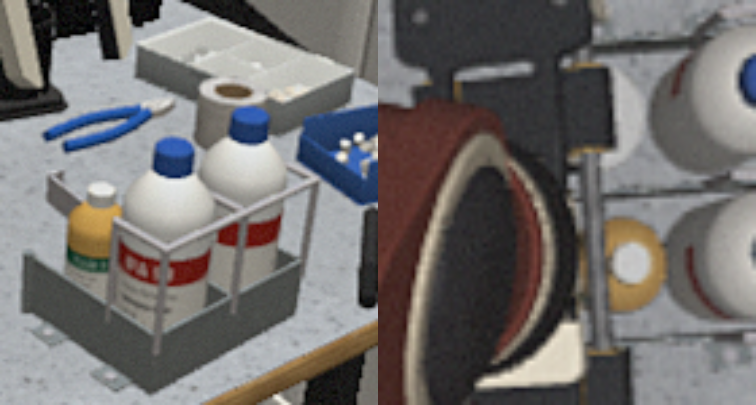

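The small bottle stands in front of the tall one (amber blob at about x=31 mm, y=1.5), both upright; the gate is still open and the loaded lane is untouched. Next is the gate, with closed fingers.

Call:
play_rows(
  series=[
    [[0.05, 0.14, -0.03, 0, 0.23, 0], [0.1, 0.28, -0.05, 0.01, 0.46, 0.01], [0.1, 0.28, -0.05, 0.014, 0.7, 0.01], [0.1, 0.28, -0.05, 0.014, 0.7, 0.01], [0.1, 0.28, -0.05, 0.014, 0.7, 0.01]],
  ],
  hand=-1,
)

```text
t: 16.98
position: [0.5463, -0.244, 0.2393]
eef_rot: [-2.137, -2.292, 0.01]
contact_force: [-0.2, 0.5, 0.3]
opening: 0.39
grip_force: 0.0
```

Call:
play_rows(
  series=[
    [[0, 0, 0, 0, 0, 0], [0, 0, 0, 0, 0, 0], [0, 0, 0, 0, 0, 0], [0, 0, 0, 0, 0, 0], [0, 0, 0, 0, 0, 0]],
  ],
)

```text
t: 17.4
position: [0.5479, -0.2404, 0.2417]
eef_rot: [-2.131, -2.3, 0.005]
contact_force: [-0.3, 0.2, -0.4]
opening: 0.037
grip_force: 0.0
```

Run:
```python
from h import *
R=rot(4.35,0);W=[(rk(-52,77,245),R),(rk(-52,77,110),R)];r=45
for g in(1.55,1.25,.95,.65,.35,.1,0):
    c,s=np.cos(g),np.sin(g);d=1.5+7.5*c+17.5*s
    q=np.array([-2.5,36.5])+r*np.array([-s,-c])+d*np.array([-c,s]);W.append((rk(*q,110),R));print(g,q.round(1))
print(get_state()["opening"]);plan(W)
a=grab_frame("top");cv2.imwrite("pics/v8.png",cv2.resize(a[130:230,230:360],None,fx=4,fy=4)[...,::-1])
```

```text
1.55 [-47.9  54.7]
1.25 [-51.7  41.7]
0.95 [-50.8  26.7]
0.65 [-44.1  11.6]
0.35 [-31.6  -0.8]
0.1 [-17.6  -7.2]
0 [-11.5  -8.5]
0.03689286895981323
now [ 0.5479 -0.2404  0.2417] [-62.7  71.9] t 17.4 j [ 0.33  0.6   0.07  1.65 -0.05  0.9   0.5 ]
[-0.043, 0.02, -0.014, -0.013, -0.005, 0.001] rows 0.3
[0.0, 0.0, 0.54, 0.0, 0.0, 0.0] rows 3.2
[-0.016, -0.089, 0.0, 0.0, 0.0, 0.0] rows 0.5
[0.015, -0.052, 0.0, 0.0, 0.0, 0.0] rows 0.3
[-0.003, -0.06, 0.0, 0.0, 0.0, 0.0] rows 0.4
[-0.027, -0.06, 0.0, 0.0, 0.0, 0.0] rows 0.4
[-0.05, -0.05, 0.0, 0.0, 0.0, 0.0] rows 0.4
[-0.056, -0.026, 0.0, 0.0, 0.0, 0.0] rows 0.4
[-0.025, -0.005, 0.0, 0.0, 0.0, 0.0] rows 0.2
```

Call:
play_rows(
  series=[
    [[-0.043, 0.02, 0.1, -0.01, -0.005, 0], [-0.043, 0.02, 0.25, -0.01, -0.005, 0], [-0.043, 0.02, 0.4, -0.01, -0.005, 0], [-0.043, 0.02, 0.5, -0.01, -0.005, 0], [-0.043, 0.02, 0.525, -0.01, -0.005, 0]],
  ],
)

```text
t: 17.87
position: [0.5503, -0.25, 0.1058]
eef_rot: [-2.13, -2.297, 0.006]
contact_force: [0.2, 0.4, 0.5]
opening: 0.003
grip_force: 0.0
```

Call:
play_rows(
  series=[
    [[0, -0.02, 0, 0, 0, 0], [-0.01, -0.05, 0, 0, 0, 0], [-0.015, -0.07, 0, 0, 0, 0], [-0.016, -0.089, 0, 0, 0, 0]],
  ],
)

```text
t: 18.2
position: [0.5312, -0.2582, 0.1125]
eef_rot: [2.136, 2.299, 0.0]
contact_force: [0.6, 0.2, -0.9]
opening: 0.002
grip_force: 0.3
```

Call:
play_rows(
  series=[
    [[0.008, -0.026, 0, 0, 0, 0], [0.015, -0.052, 0, 0, 0, 0], [0.014, -0.082, 0, 0, 0, 0], [0.012, -0.112, 0, 0, 0, 0]],
  ],
)

```text
t: 18.53
position: [0.5023, -0.2558, 0.1108]
eef_rot: [-2.136, -2.304, 0.0]
contact_force: [1.0, 0.2, 0.0]
opening: 0.005
grip_force: 0.4
```

Run:
```python
from h import *
R=rot(4.35,0);W=[];r=45
for g in(.8,.65,.5,.35,.2,.1,0):
    c,s=np.cos(g),np.sin(g);d=1.5+7.5*c+17.5*s
    q=np.array([-2.5,36.5])+r*np.array([-s,-c])+d*np.array([-c,s]);W.append((rk(*q,110),R))
print(get_state()["contact_force"]);plan(W)
```

```text
[1.04057565 0.18525873 0.00735598]
now [ 0.5023 -0.2558  0.1108] [-50.8  25.3] t 18.5333 j [ 0.41  0.74  0.04  1.86 -0.05  0.55  0.56]
[-0.01, -0.025, 0.003, -0.001, -0.0, -0.001] rows 0.2
[-0.016, -0.029, 0.0, 0.0, 0.0, 0.0] rows 0.2
[-0.022, -0.027, 0.0, 0.0, 0.0, 0.0] rows 0.2
[-0.028, -0.023, 0.0, 0.0, 0.0, 0.0] rows 0.2
[-0.032, -0.017, 0.0, 0.0, 0.0, 0.0] rows 0.2
[-0.023, -0.008, 0.0, 0.0, 0.0, 0.0] rows 0.1
[-0.025, -0.005, 0.0, 0.0, 0.0, 0.0] rows 0.2
```

Call:
play_rows(
  series=[
    [[-0.01, -0.025, 0, 0, 0, 0], [-0.026, -0.054, 0, 0, 0, 0], [-0.048, -0.081, 0, 0, 0, 0], [-0.076, -0.104, 0, 0, 0, 0], [-0.108, -0.121, 0, 0, 0, 0]],
  ],
)

```text
t: 18.95
position: [0.4735, -0.286, 0.1102]
eef_rot: [-2.136, -2.301, 0.002]
contact_force: [0.3, 0.6, -0.1]
opening: 0.005
grip_force: 0.3
```

Call:
play_rows(
  series=[
    [[-0.01, -0.004, 0, 0, 0, 0], [-0.022, -0.008, 0, 0, 0, 0], [-0.034, -0.01, 0, 0, 0, 0], [-0.044, -0.012, 0, 0, 0, 0], [-0.044, -0.012, 0, 0, 0, 0]],
  ],
)

```text
t: 19.37
position: [0.4725, -0.297, 0.1102]
eef_rot: [-2.136, -2.302, 0.001]
contact_force: [0.3, -0.1, 0.2]
opening: 0.005
grip_force: 0.0
```

Run:
```python
from h import *
print(get_state()["contact_force"]);plan([])
```

```text
[ 0.34403676 -0.09627665  0.22730884]
now [ 0.4725 -0.297   0.1102] [-12.1  -7.6] t 19.3667 j [ 0.5   0.73  0.03  1.87 -0.04  0.54  0.63]
```

Call:
play_rows(
  series=[
    [[-0.005, 0, 0, 0, 0, 0], [-0.01, 0, 0, 0, 0, 0], [-0.01, 0, 0, 0, 0, 0]],
  ],
)

```text
t: 19.62
position: [0.4728, -0.2974, 0.1103]
eef_rot: [-2.133, -2.302, -0.001]
contact_force: [-0.6, 3.0, 1.8]
opening: 0.008
grip_force: 1.8
```

Call:
play_rows(
  series=[
    [[-0.005, 0, 0, 0, 0, 0], [-0.01, 0, 0, 0, 0, 0], [-0.01, 0, 0, 0, 0, 0]],
  ],
)

```text
t: 19.87
position: [0.4728, -0.2978, 0.1103]
eef_rot: [-2.129, -2.301, -0.003]
contact_force: [-0.6, 7.6, 4.8]
opening: 0.008
grip_force: 3.8
```

Call:
play_rows(
  series=[
    [[0.03, 0, 0, 0, 0, 0], [0.08, 0, 0, 0, 0, 0], [0.16, 0, 0, 0, 0, 0], [0.24, 0, 0, 0, 0, 0], [0.24, 0, 0, 0, 0, 0]],
  ],
)

```text
t: 20.28
position: [0.4684, -0.2369, 0.1102]
eef_rot: [-2.127, -2.307, -0.001]
contact_force: [0.4, 0.8, -0.1]
opening: 0.006
grip_force: 0.0
```

Call:
play_rows(
  series=[
    [[0.1, 0, -0.1, 0, 0, 0], [0.25, 0, -0.25, 0, 0, 0], [0.4, 0, -0.4, 0, 0, 0], [0.5, 0, -0.5, 0, 0, 0], [0.5, 0, -0.5, 0, 0, 0]],
  ],
)

```text
t: 20.7
position: [0.4605, -0.1137, 0.2388]
eef_rot: [2.129, 2.305, 0.006]
contact_force: [0.5, -0.6, 0.6]
opening: 0.006
grip_force: 0.0
```

Call:
play_rows(
  series=[
    [[0.15, 0, 0, 0, 0, 0], [0.3, 0, 0, 0, 0, 0], [0.45, 0, 0, 0, 0, 0], [0.6, 0, 0, 0, 0, 0], [0.6, 0, 0, 0, 0, 0]],
  ],
)

```text
t: 21.12
position: [0.4476, 0.0406, 0.2356]
eef_rot: [-2.12, -2.315, -0.005]
contact_force: [0.6, 0.1, 0.0]
opening: 0.004
grip_force: 0.0
```

Run:
```python
from h import *
s=get_state();print(s["contact_force"],s["position"],s["t"])
a=grab_frame("top");b=grab_frame("scene");o=cv2.imread("pics/t0.png")[...,::-1]
print([(x[0],inrk(ray("top",x[0],.144))) for x in blobs(a,(105,120,60),(130,255,255)) if x[0][1]>130])
print("amber",[(x[0],inrk(ray("top",x[0],.06))) for x in blobs(a,(8,110,70),(22,255,255),40)])
# gate: compare with first picture along the predicted bar lines (rack y -30..30 at x=-3.5; and old bar x -10..-70)
p=camera_params("top");R,t,K=map(np.array,(p["R"],p["t"],p["mtx"]))
def px(w): c=K@(R@np.array(w)+t);return c[:2]/c[2]
ga,go=[cv2.cvtColor(np.ascontiguousarray(i),cv2.COLOR_RGB2GRAY).astype(int) for i in(a,o)]
for y in(-28,-15,0,15,28):
    u,v=px(rk(-3,y,47)).round().astype(int);print("shut line",y,u,"now",ga[v,u-4:u+5].tolist(),"before",go[v,u-4:u+5].tolist())
u,v=px(rk(-50,41,47)).round().astype(int);print("old bar now",ga[v-4:v+5,u].tolist(),"before",go[v-4:v+5,u].tolist())
u,v=px(rk(26,69,26)).round().astype(int);print("lane2 diff",np.abs(ga-go)[v-15:v+16,u-12:u+50].mean())
```

```text
[0.60369985 0.10555774 0.00911912] [0.44761724 0.04058107 0.23561352] 21.1167
[([358.1, 156.7], array([84.2, 71.6])), ([361.6, 195.4], array([85.7,  1.4]))]
amber [([321.6, 198.6], array([26.9,  1.6]))]
shut line -28 307 now [128, 131, 112, 54, 107, 130, 127, 122, 125] before [114, 125, 122, 124, 123, 127, 121, 126, 122]
shut line -15 306 now [121, 124, 127, 90, 59, 128, 140, 126, 123] before [121, 124, 118, 121, 122, 122, 121, 116, 119]
shut line 0 306 now [112, 125, 111, 60, 110, 131, 85, 65, 64] before [110, 114, 121, 117, 119, 126, 119, 125, 117]
shut line 15 305 now [121, 121, 129, 91, 76, 121, 135, 129, 128] before [114, 119, 125, 117, 119, 116, 122, 119, 125]
shut line 28 305 now [133, 132, 114, 65, 117, 114, 95, 123, 129] before [126, 123, 125, 122, 126, 120, 108, 118, 114]
old bar now [111, 125, 126, 128, 123, 121, 111, 120, 127] before [108, 122, 127, 106, 89, 114, 110, 115, 123]
lane2 diff 4.644120707596254
```

The gate lies straight across the mouth, both bottles are upright in the lane, and the loaded lane hasn't changed. Handing in.

```bash
python3 -c "
from workcell import *
print(finish_job())"
```

```text
the job is handed in; nothing more can be done
None
```

I put the tall bottle at the back of the empty lane and the small one in front of it, both standing, and swung the gate shut against its stop. The other lane looks unchanged in the camera check, and I handed the job in at about 21 s.

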